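# Stand the fallen picture on its easel

## Robot

A 7-joint arm with a two-finger parallel gripper is mounted at the origin on a cart in front of the work surface, level with it; the furniture and walls round the work are solid. World frame = base frame: x ahead of the robot, y to its left, z up, the work surface at z = 0. Lengths are in m, angles in degrees, forces in N, time in s.
With the tool pointing down it reaches from about 0.425 to 0.8 m from the base axis. Payload 8.3 kg.
Tool frame: the origin (TCP) lies midway between the tips of the shut fingers; the grasp point (between the pads) lies robot.hold_point_z behind it (robot.hold_point_z is the distance from the TCP to the grasp point, in m); z points along the fingers, y is the line along which they close (so a half turn about z gives the same grasp; the last joint's range is limited). The gripper opens to 85 mm and grips with 20 to 120 N. Pads are 22 mm wide; open, the fingers measure 114 mm over their backs; the gripper's body (76 mm by 85 mm) begins 54 mm behind the grasp point. The pads swing forward as they close: fully open they stand 13 mm farther back than shut.
Start: joints at [72.542, 21.967, 0.94, 78.501, -0.361, 79.538, -2.664], TCP at [0.15, -0.607, 0.231] pointing down, gripper open.
Joint ranges: [-169.22, 169.22], [-14.56, 117.87], [-87.37, 89.26], [10.42, 133.3], [-82.24, 262.24], [0.94, 117.77], [-172.7, 172.7]. Speed limits (degrees/s): [136.94, 136.94, 172.46, 172.46, 180, 180, 180].

## Interface

Orientations are given as a 3x3 rotation matrix whose columns are the frame's x, y, z axes.
In Python, from workcell import sensors, snapshot, get_calibration, sign_off, robot gives the robot as it stands. The module is installed in compiled form; this text tells all that it offers.
- The arm moves only by the shell command python3 -m inch 'ROWS'. ROWS is JSON, a list that holds one entry, the list of rows, each a list of 7 numbers: the turn, a rotation vector about the world's x, y, z in degrees, then the shift along the world's x, y, z in m, then the closure, from 0 (fully open) to 1 (shut). In form: [[[ax, ay, az, tx, ty, tz, jaw], ...]]. A call has 1 to 5 rows; each row shifts and turns the commanded pose from where the row before left it; what a row does not reach is not made up. A row lasts 1/8 s, in which the tool goes at most 62.5 mm and 10.7 degrees, less where a joint would pass 70% of its speed; a pose out of reach is approached as far as the arm can. A call is refused whole if a number of a shift passes 0.0625 or a number of a turn 10.7, either way. A call with a gripper value outside its range is refused whole. The fingers move at their own pace and stop on an object; the grip force is fixed at half the most. Time passes only in rows, so rows that do not move let the fingers close. It gives the time, the measured TCP pose, the force, the opening and the grip force at its end, in the units of the state.
- sensors.observe(): the state, without advancing time (a new reading comes with each control period).
- snapshot(name): name is "side" or "top"; returns the picture (420x560x3 uint8, red, green, blue); there is no depth.
- get_calibration(name): a dict with "vfov" (degrees; the focal length in pixels is half the picture's height over the tangent of half this angle, whatever the lens; pixels are square), "cx", "cy" (the principal point, pixels), "k1" (the pictures are not rectified: a ray, as slopes to the right and down, at radius r is drawn at 1 + k1 r^2 times it, then the intrinsics apply), "world_from_camera" (4x4, takes a point from camera to world coordinates). Camera axes: x right, y down, z forward; pixel columns grow to the right and rows downward; lengths in m; the calibration is good to about 2 mm. A picture is of the moment at which its call begins. get_calibration takes no time and is no camera call.
- sign_off(): hands the job in; it is judged then, once.
The state is a dict: "clock": time; "joint_pos": joint angles; "qvel": joint speeds; "joint_efforts": joint torques, N m; "eef_pos": TCP position; "orientation": TCP orientation; "contact_force": force on the tool from outside, world axes, zero at the start; "wrist_torque": the same for the moment, N m; "opening": finger opening in m; "grip_force": force on a finger pad.
Only numpy, scipy, OpenCV 4.12 (cv2) and the standard library are available. Lean on these libraries where they do the work, as an engineer would, in place of code of your own. Each camera call takes 0.05 s, during which the arm holds its last target. There are 200 camera calls.

## Task

The little framed picture has fallen on its face and is too wide and flat to pick up as it lies. Push it against the front of the grey-blue photo box and tip it up there until it stands by itself on its lower edge against the box; then pick it up and set it on the small easel, right way up and facing forward: lower edge on the shelf behind the lip, in the middle, back resting squarely on the backrest. Do not shove the easel out of place or disturb the mug, glue stick, stapler and eraser.

Things in the scene. Friction and masses are not known exactly. Their poses are not given: they have to be found in the camera images.
- picture: White framed sailing picture, 110 mm high x 130 wide x 18 thick, 0.15 to 0.30 kg. Starts lying picture side down before the photo box, lower edge towards it. Origin: middle of its front (picture) face. Own z points out of its back (up at the start), x from top edge to lower edge, y along its width. Friction about 0.6. Its sides are square and flat.
- picture_top (a point): Middle of the picture's top edge, half way through its thickness; a small brass hanger on the back marks this edge. As the picture lies this side is upright and flat, down on the desk: no finger fits under it, but a fingertip pressed on it with about 12 N towards the box carries the edge up by friction. Same axes as the picture.
- picture_foot (a point): Middle of the picture's lower edge (half way through the thickness), 110 mm from the top edge; same axes as the picture.
- photo_box: Closed storage box of grey-blue board with brass lid corners, 110 mm deep x 160 mm wide x 75 mm high, heavy, does not move. Origin: middle of its underside; own x points from its front to its back, own y along its width, z up. The front is flat and upright.
- box_front (a point): Middle of the lower edge of the photo box's front, at desk height; axes of the box.
- easel: Small pale wooden table easel, loose, 0.4 kg, 116 mm deep x 100 wide x 108 high. Origin: on the desk, 36 mm under the line where backrest and shelf meet; own x points to its back (the picture is to face own -x), z up. The backrest (84 mm wide, ends 74 mm up the slope from the shelf) leans back 0.26 rad from upright.
- easel_seat (a point): Point on the easel's shelf, 9 mm in front of the backrest, mid width: where picture_foot comes to lie. The shelf is square to the backrest (front edge higher), 100 mm wide, 28 mm deep from backrest to lip; the lip rises 6 mm above it. Axes of the easel (not leaned).
- mug: White dotted mug, 91 mm high, loose bystander. Origin at its underside.
- glue_stick: White glue stick standing upright, 28 mm across, 91 mm high, loose bystander. Origin at its underside.
- stapler: Black stapler, 145 x 34 x 47 mm, loose bystander. Origin at its underside, own y along its length.
- eraser: Teal and white eraser, 52 x 23 x 13 mm, loose bystander. Origin at its underside.

How it is judged:
By the outcome, as a careful person would: the job done as asked, in the order asked, and still so for the second after the job is handed in, with the robot touching nothing.
It also fails if it takes over 70 s, if anything falls off the work surface, if the arm or the gripper's body presses on something with over 40 N, if the wrist force passes 120 N, or if a joint passes its speed limit or range.

## Working session

There is one attempt and no reset: what is moved stays moved. The work goes in short steps, Python scripts to look and compute and a shell command to move; the robot and the scene stay as the last step left them, time stands still between calls to the robot, and variables do not carry over. Pictures are saved under pics/ and viewed, at most 10 in all, crops included, and the job is handed in when it is done.

```bash
mkdir -p pics
python3 - <<'E'
from workcell import *
import cv2,numpy as np
for n in("side","top"):
    im=snapshot(n); cv2.imwrite(f"pics/{n}0.png",im[:,:,::-1]); c=get_calibration(n); print(n,c)
s=sensors.observe();print(s, robot.hold_point_z)
E
```

```text
side {'vfov': 53.108363552994824, 'cx': 281.7825031523281, 'cy': 209.4784262617534, 'k1': -0.0654846600743214, 'world_from_camera': array([[-0.86737841, -0.22033202,  0.44621575,  0.13803912],
       [-0.49763806,  0.37802771, -0.78067369,  0.94986802],
       [ 0.0033255 , -0.89919344, -0.43753868,  0.43709525],
       [ 0.        ,  0.        ,  0.        ,  1.        ]])}
top {'vfov': 48.0470452354646, 'cx': 282.5320444893604, 'cy': 205.2637922206218, 'k1': 0.0236557313525757, 'world_from_camera': array([[-0.02330603, -0.9895816 ,  0.14207426,  0.3803185 ],
       [-0.99959657,  0.02537409,  0.01276164,  0.2324377 ],
       [-0.01623369, -0.14171952, -0.98977373,  1.32511538],
       [ 0.        ,  0.        ,  0.        ,  1.        ]])}
{'clock': 0.1, 'joint_pos': array([72.5416979 , 22.01047011,  0.93749797, 78.5545216 , -0.35852075,
       79.54053784, -2.66457813]), 'qvel': array([ 0.00333742, -0.03839097,  0.00958677, -0.14395453,  0.03523262,
        0.0055983 ,  0.03397622]), 'joint_efforts': array([ 3.52946859e-03, -6.29130363e+01,  8.47684890e-01, -3.72756386e+01,
        1.67990924e-02,  1.04195351e-02,  2.43595258e-05]), 'eef_pos': array([ 0.14957748, -0.60636006,  0.23038447]), 'orientation': array([[ 9.70888844e-01,  2.39529980e-01, -4.91068260e-04],
       [ 2.39530475e-01, -9.70887317e-01,  1.72332286e-03],
       [-6.39844549e-05, -1.79078075e-03, -9.99998395e-01]]), 'contact_force': array([ 0.0212309 ,  0.56930431, -0.77679584]), 'wrist_torque': array([-0.03379988, -0.03388984,  0.00384725]), 'grip_force': 0.0, 'opening': 0.08555352669550605} 0.0187
```

View pics/side0.png

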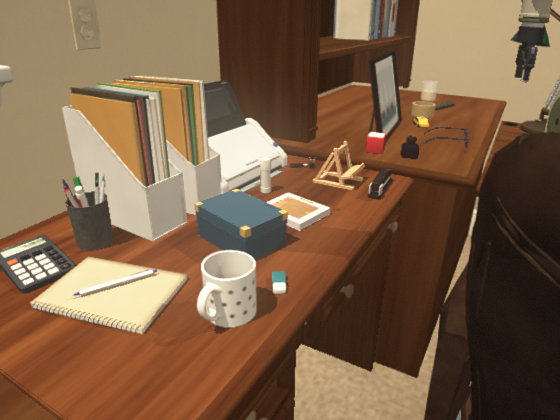

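View pics/top0.png

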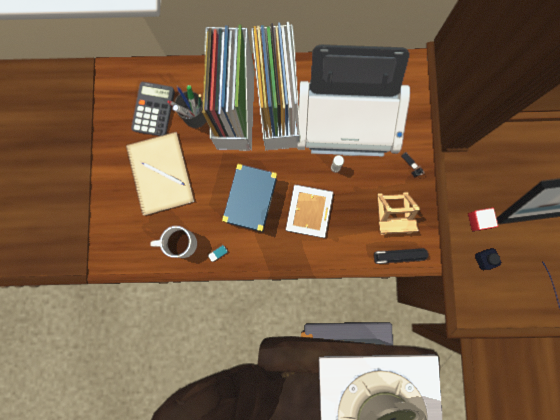

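The side view shows the picture (~(298,210)) in front of the box (240,222), and the easel (340,168). In the top view the picture is at (310,212), the box at (250,197), the easel at (398,213) with its lip towards the robot, the glue stick at (338,163) and the stapler at (400,256).

```bash
cat > h.py <<'E'
from workcell import *
import cv2,numpy as np
C={n:get_calibration(n) for n in("side","top")}
def fk(n): return 210/np.tan(np.radians(C[n]['vfov']/2))
def ray(n,p):
    c=C[n];d=(np.array(p,float)-[c['cx'],c['cy']])/fk(n);s=d.copy()
    for _ in range(20): s=d/(1+c['k1']*(s@s))
    W=c['world_from_camera'];return W[:3,3],W[:3,:3]@np.r_[s,1]
def onz(n,p,z):
    o,d=ray(n,p);return o+d*(z-o[2])/d[2]
def proj(n,X):
    c=C[n];W=c['world_from_camera'];q=W[:3,:3].T@(np.array(X,float)-W[:3,3]);s=q[:2]/q[2]
    return s*(1+c['k1']*(s@s))*fk(n)+[c['cx'],c['cy']]
def tri(p,q):
    (a,u),(b,v)=ray("side",p),ray("top",q);t=np.linalg.lstsq(np.c_[u,-v],b-a,rcond=None)[0]
    x,y=a+u*t[0],b+v*t[1];return (x+y)/2,np.linalg.norm(x-y)
def state():
    s=sensors.observe();np.set_printoptions(precision=4,suppress=True)
    print(s['clock'],s['eef_pos'],s['contact_force'],s['wrist_torque'],s['opening'],s['grip_force']);print(s['orientation']);print(s['joint_pos'])
E
python3 - <<'E'
from h import *
np.set_printoptions(precision=4,suppress=True)
im=cv2.imread("pics/top0.png");hsv=cv2.cvtColor(im,cv2.COLOR_BGR2HSV)
def big(m,roi):
    x0,y0,x1,y1=roi;z=np.zeros_like(m);z[y0:y1,x0:x1]=m[y0:y1,x0:x1]
    c=max(cv2.findContours(z,0,2)[0],key=cv2.contourArea);return c
m=cv2.inRange(hsv,(0,0,150),(180,70,255))
c=big(m,(275,175,345,245));b=cv2.boxPoints(cv2.minAreaRect(cv2.convexHull(c)))
P=np.array([onz("top",p,.018) for p in b]);print("pic",b,P,P.mean(0),[np.linalg.norm(P[i]-P[i-1]) for i in range(4)])
m=cv2.inRange(hsv,(90,40,20),(125,255,255))
c=big(m,(215,155,285,240));b=cv2.boxPoints(cv2.minAreaRect(c))
P=np.array([onz("top",p,.075) for p in b]);print("box",b,P,P.mean(0),[np.linalg.norm(P[i]-P[i-1]) for i in range(4)])
cv2.imwrite("pics/tc.png",cv2.resize(im[150:275,205:440],None,fx=3.4,fy=3.4,interpolation=2))
s=cv2.imread("pics/side0.png");cv2.imwrite("pics/sc.png",cv2.resize(s[130:260,190:400],None,fx=3.8,fy=3.8,interpolation=2))
E
```

```text
pic [[285.2641 229.9245]
 [293.9019 183.8566]
 [332.7245 191.1358]
 [324.0868 237.2038]] [[0.4985 0.2433 0.018 ]
 [0.6281 0.2158 0.018 ]
 [0.6044 0.1074 0.018 ]
 [0.4756 0.1362 0.018 ]] [0.5516 0.1757 0.018 ] [np.float64(0.1094851042759819), np.float64(0.13250479839743082), np.float64(0.11099057774901681), np.float64(0.13200781611030313)]
box [[221.912  221.1202]
 [236.742  163.448 ]
 [277.1555 173.84  ]
 [262.3254 231.5123]] [[0.5211 0.4115 0.075 ]
 [0.6778 0.3703 0.075 ]
 [0.646  0.2611 0.075 ]
 [0.4906 0.304  0.075 ]] [0.5839 0.3367 0.075 ] [np.float64(0.11180840160967845), np.float64(0.1619634724650939), np.float64(0.11374547830809005), np.float64(0.16124039690202643)]
```

View pics/tc.png

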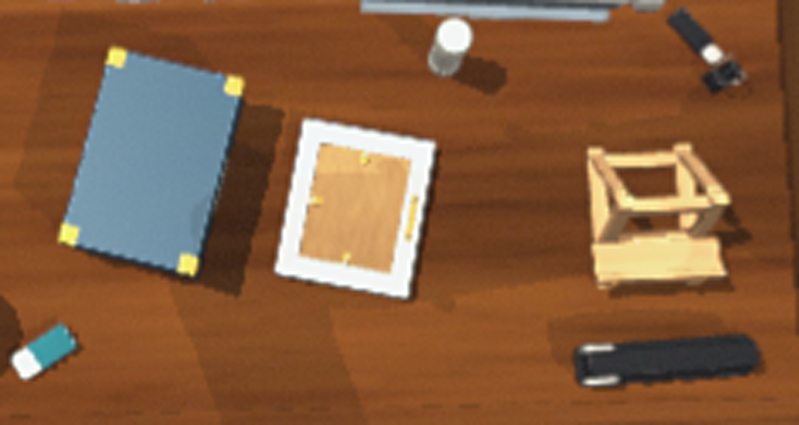

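View pics/sc.png

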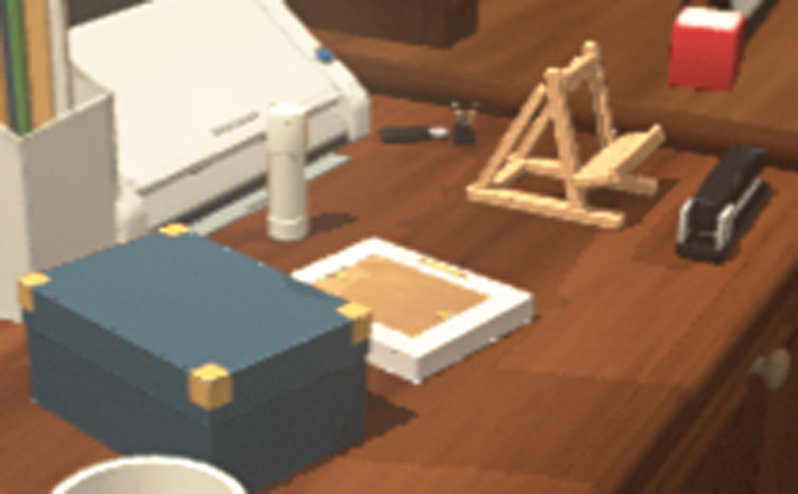

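The crops confirm that the hanger is on the edge away from the box. I need the easel's pose next, so I'll make one close composite of both views.

Run:
```python
import cv2,numpy as np
t=cv2.imread("pics/top0.png")[180:245,370:428];s=cv2.imread("pics/side0.png")[135:195,308:368]
t=cv2.resize(t,None,fx=7,fy=7,interpolation=2)[:420];s=cv2.resize(s,None,fx=6.5,fy=6.5,interpolation=2)
h=max(len(t),len(s));o=np.zeros((h,t.shape[1]+s.shape[1],3),np.uint8);o[:len(t),:t.shape[1]]=t;o[:len(s),t.shape[1]:]=s
print(o.shape,t.shape);cv2.imwrite("pics/easel.png",o)
```

```text
(420, 796, 3) (420, 406, 3)
```

View pics/easel.png

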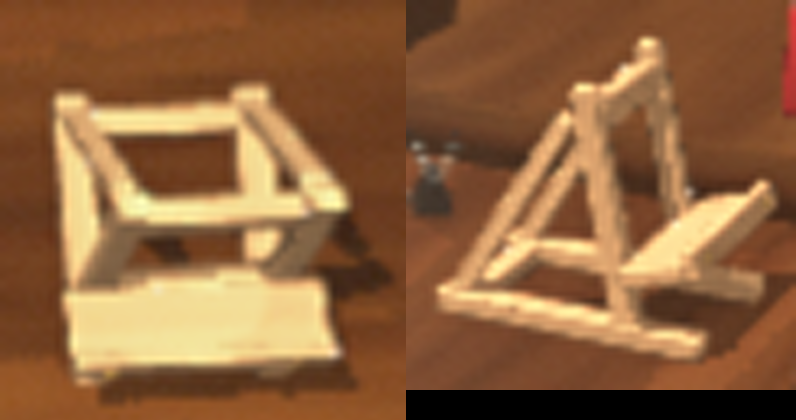

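Run:
```python
from h import *
np.set_printoptions(precision=4,suppress=True)
T=lambda a,b:(370+a/7,180+b/7);S=lambda a,b:(308+(a-406)/6.5,135+b/6.5)
print("lipL",tri(S(690,270),T(73,362)),"lipR",tri(S(773,188),T(340,350)))
print("topL",tri(S(585,85),T(127,203)),"topR",tri(S(650,40),T(328,193)))
L,R=onz("top",T(73,362),.047),onz("top",T(340,350),.047);print("lip@.047",L,R,np.linalg.norm(L-R))
a,b=onz("top",T(66,292),.036),onz("top",T(327,275),.036);print("rear@.036",a,b,np.linalg.norm(a-b))
a,b=onz("top",T(110,215),.107),onz("top",T(347,205),.107);print("top@.107",a,b,np.linalg.norm(a-b))
for v in((L-R),(a-b)): print("yaw",np.degrees(np.arctan2(-v[0],v[1])))
im=cv2.cvtColor(cv2.imread("pics/top0.png"),cv2.COLOR_BGR2HSV);m=cv2.inRange(im,(0,0,120),(180,80,255))
print("glue",onz("top",(338,160),.09),"stapler ends",onz("top",(374,257),.045),onz("top",(428,255),.045))
```

```text
lipL (array([ 0.4841, -0.0159,  0.0409]), np.float64(0.002382805806096561)) lipR (array([ 0.4862, -0.1184,  0.0433]), np.float64(0.002018524873857939))
topL (array([ 0.5376, -0.0264,  0.1057]), np.float64(0.0020127311227507404)) topR (array([ 0.5397, -0.1009,  0.1047]), np.float64(0.0017279273764121486))
lip@.047 [ 0.4847 -0.0143  0.047 ] [ 0.4869 -0.117   0.047 ] 0.10272969254966714
rear@.036 [ 0.5131 -0.0152  0.036 ] [ 0.5172 -0.1169  0.036 ] 0.1018035243481225
top@.107 [ 0.534  -0.0193  0.107 ] [ 0.5355 -0.1067  0.107 ] 0.08739641267888615
yaw 1.2114310822784107
yaw 0.9986195683352388
glue [0.6763 0.0969 0.09  ] stapler ends [0.4172 0.0061 0.045 ] [ 0.4192 -0.1383  0.045 ]
```

```bash
python3 -m inch '[[[0,0,6,0.0225,0.042,0.0125,1],[0,0,6,0.0225,0.042,0.0125,1],[0,0,6,0.0225,0.042,0.0125,1],[0,0,6,0.0225,0.042,0.0125,1],[0,0,6,0.032,0.038,0,1]]]'
python3 -m inch '[[[0,0,6,0.032,0.038,0,1],[0,0,6,0.032,0.038,0,1],[0,0,6,0.032,0.038,0,1],[0,0,6,0.032,0.038,0,1],[0,0,6.6,0.02,0.046,0,1]]]'
python3 -m inch '[[[0,0,0,0.02,0.046,0,1],[0,0,0,0.02,0.046,0,1],[0,0,0,0.02,0.046,0,1],[0,0,0,0.02,0.046,0,1],[0,0,0,0.011,0.04,0,1]]]'
python3 -m inch '[[[0,0,0,0.011,0.04,0,1],[0,0,0,0.011,0.038,0,1],[0,0,0,0,0,0,1],[0,0,0,0,0,0,1]]]'; python3 -c "from h import *;state()"
```

```text
clock: 0.72
eef_pos: [0.272, -0.3998, 0.2823]
orientation: [[0.719, 0.695, 0.001], [0.695, -0.719, -0.002], [-0.001, 0.002, -1.0]]
contact_force: [0.6, 0.1, -0.2]
opening: -0.0001
grip_force: 0.0
clock: 1.35
eef_pos: [0.4205, -0.2014, 0.2808]
orientation: [[0.265, 0.964, -0.0], [0.964, -0.265, 0.001], [0.001, -0.001, -1.0]]
contact_force: [0.5, 0.3, -0.4]
opening: -0.0001
grip_force: 0.0
clock: 1.98
eef_pos: [0.511, 0.0231, 0.2809]
orientation: [[0.267, 0.964, -0.001], [0.964, -0.267, 0.0], [0.0, -0.001, -1.0]]
contact_force: [0.2, -0.1, 0.4]
opening: 0.0003
grip_force: 0.0
clock: 2.48
eef_pos: [0.5325, 0.0985, 0.2808]
orientation: [[0.268, 0.963, -0.001], [0.963, -0.268, -0.0], [-0.001, -0.001, -1.0]]
contact_force: [-0.1, 0.1, -0.5]
opening: -0.0002
grip_force: 0.0
2.475 [0.5325 0.0985 0.2808] [-0.0707  0.051  -0.5475] [-0.0312  0.0316 -0.0303] -0.0001588715323511658 0.0
[[ 0.2682  0.9634 -0.0011]
 [ 0.9634 -0.2682 -0.0004]
 [-0.0007 -0.0009 -1.    ]]
[ 19.9774  14.5361 -41.2653  85.3387   9.5876  83.7861 -36.9791]
```

```bash
python3 -m inch '[[[0,0,0,-0.002,-0.008,-0.06,1],[0,0,0,0,0,-0.06,1],[0,0,0,0,0,-0.06,1],[0,0,0,0,0,-0.05,1],[0,0,0,0,0,-0.03,1]]]'
python3 -m inch '[[[0,0,0,0,0,-0.01,1],[0,0,0,0,0,-0.004,1],[0,0,0,0,0,0,1]]]'
python3 - <<'E'
from h import *
cv2.imwrite("pics/s1.png",cv2.resize(snapshot("side")[130:260,190:400,::-1],None,fx=3.8,fy=3.8))
E
```

```text
clock: 3.1
eef_pos: [0.5292, 0.0886, 0.0185]
orientation: [[0.271, 0.963, -0.003], [0.963, -0.271, -0.001], [-0.002, -0.003, -1.0]]
contact_force: [0.1, 0.3, 1.1]
opening: 0.0001
grip_force: 0.0
clock: 3.48
eef_pos: [0.5316, 0.091, 0.0084]
orientation: [[0.269, 0.963, 0.002], [0.963, -0.269, 0.0], [0.001, 0.002, -1.0]]
contact_force: [-0.0, 0.2, 0.6]
opening: -0.0001
grip_force: 0.0
```

View pics/s1.png

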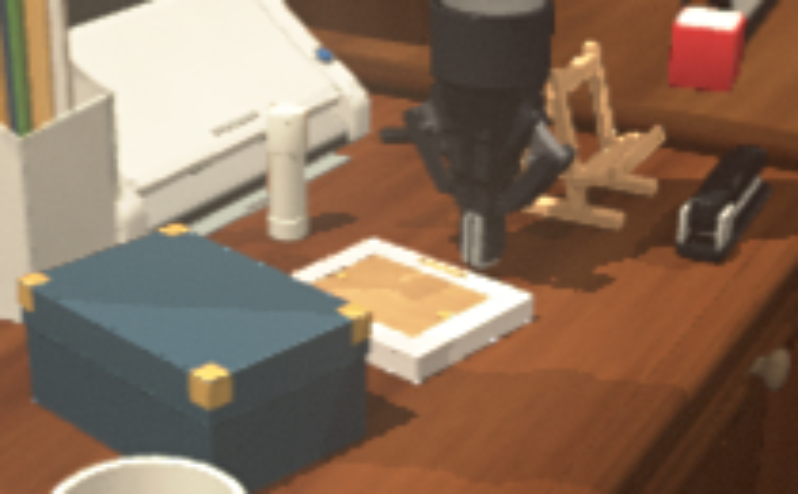

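The view shows the shut fingers low, just in front of the hanger edge at crop (480,262), with nothing disturbed. Next I push.

```bash
python3 -m inch '[[[0,0,0,0.0027,0.0096,-0.004,1],[0,0,0,0.0027,0.0096,0,1],[0,0,0,0.0027,0.0096,0,1],[0,0,0,0.0027,0.0096,0,1],[0,0,0,0.0027,0.0096,0,1]]]'
python3 -m inch '[[[0,0,0,0.0016,0.0058,0,1],[0,0,0,0.0016,0.0058,0,1],[0,0,0,0,0,0,1]]]';python3 -c "from h import *;state()"
```

```text
clock: 4.15
eef_pos: [0.5444, 0.1399, 0.0033]
orientation: [[0.268, 0.963, -0.0], [0.963, -0.268, -0.0], [-0.0, 0.0, -1.0]]
contact_force: [-0.4, -2.6, 2.5]
opening: -0.0002
grip_force: 1.1
clock: 4.53
eef_pos: [0.5474, 0.1517, 0.0033]
orientation: [[0.267, 0.964, 0.0], [0.964, -0.267, 0.001], [0.001, -0.0, -1.0]]
contact_force: [-0.1, -0.2, 0.5]
opening: 0.0002
grip_force: 0.0
4.525 [0.5474 0.1517 0.0033] [-0.0694 -0.1911  0.5275] [0.0044 0.0102 0.0598] 0.0001926973263610889 0.0
[[ 0.2672  0.9636  0.0001]
 [ 0.9636 -0.2672  0.0009]
 [ 0.0009 -0.0001 -1.    ]]
[  9.0219  32.5004 -35.6915 100.5658  22.6635  54.2588 -51.3862]
```

```bash
for i in 1 2 3; do python3 -m inch '[[[0,0,0,0.0008,0.0029,0,1],[0,0,0,0.0008,0.0029,0,1]]]' | egrep 'eef|force'; done
```

```text
eef_pos: [0.549, 0.1564, 0.0032]
contact_force: [-0.5, -0.1, -1.0]
grip_force: 0.4
eef_pos: [0.5506, 0.1626, 0.0032]
contact_force: [-2.7, -2.9, -0.4]
grip_force: 1.9
eef_pos: [0.5506, 0.1629, 0.0028]
contact_force: [-12.9, -20.7, 18.3]
grip_force: 12.0
```

```bash
python3 -m inch '[[[0,0,0,0,0,0,1],[0,0,0,0,0,0,1]]]' | egrep 'eef|force'
python3 - <<'E'
from h import *
state()
im=snapshot("top");hsv=cv2.cvtColor(im[:,:,::-1].copy(),cv2.COLOR_BGR2HSV)
m=cv2.inRange(hsv,(0,0,150),(180,70,255));z=np.zeros_like(m);z[170:245,262:330]=m[170:245,262:330]
c=max(cv2.findContours(z,0,2)[0],key=cv2.contourArea);r=cv2.minAreaRect(c);b=cv2.boxPoints(r)
P=np.array([onz("top",p,.018) for p in b]);print(r,P,P.mean(0))
E
```

```text
eef_pos: [0.5507, 0.1629, 0.0027]
contact_force: [-8.7, -15.7, 11.1]
grip_force: 8.8
5.525 [0.5507 0.1629 0.0027] [ -8.7407 -15.7168  11.0892] [-3.1965  2.0519  0.1561] 0.00019361459630310807 8.802358499087859
[[ 0.2711  0.9625 -0.0047]
 [ 0.9625 -0.2711 -0.0078]
 [-0.0087 -0.0024 -1.    ]]
[  7.2486  33.3679 -35.3304  99.2075  23.1449  55.2726 -52.9352]
((298.0, 201.0), (62.0, 62.0), 90.0) [[0.67   0.291  0.018 ]
 [0.6653 0.1156 0.018 ]
 [0.4897 0.1221 0.018 ]
 [0.4939 0.2942 0.018 ]] [0.5797 0.2057 0.018 ]
```

```bash
for i in 1 2 3; do python3 -m inch '[[[0,0,0,0,0,0.002,1],[0,0,0,0,0,0.002,1]]]' | egrep 'eef|force'; done;python3 - <<'E'
from h import *
cv2.imwrite("pics/s2.png",cv2.resize(snapshot("side")[130:260,190:400,::-1],None,fx=3.8,fy=3.8))
E
```

```text
eef_pos: [0.5489, 0.1646, 0.0053]
contact_force: [-8.0, -8.6, -1.6]
grip_force: 5.4
eef_pos: [0.5488, 0.1645, 0.0091]
contact_force: [-8.7, -9.0, -0.6]
grip_force: 5.7
eef_pos: [0.549, 0.1644, 0.0131]
contact_force: [-8.3, -10.3, -0.8]
grip_force: 5.8
```

View pics/s2.png

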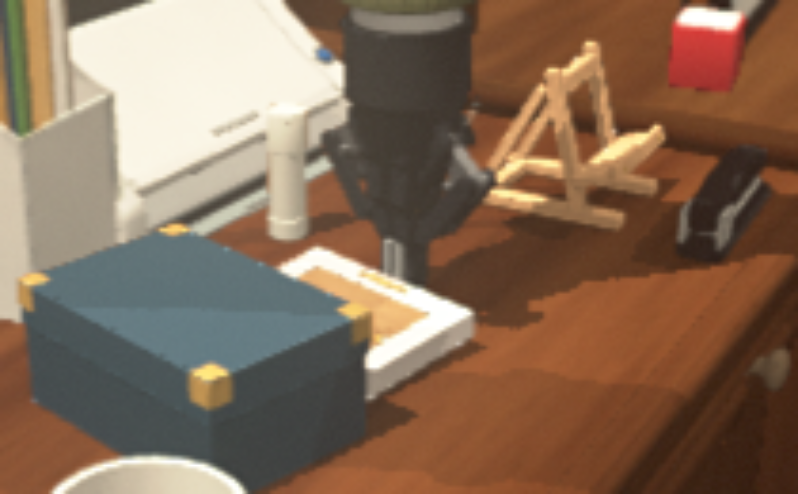

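The crop shows the picture against the box with its hanger edge at (380,280); it doesn't look lifted yet, because the tip slid up the edge. I'll measure its alignment numerically.

```bash
cat > edge.py <<'E'
from h import *
np.set_printoptions(precision=4,suppress=True)
im=snapshot("top");hsv=cv2.cvtColor(im[:,:,::-1].copy(),cv2.COLOR_BGR2HSV)
m=cv2.inRange(hsv,(0,0,140),(180,80,255))[170:250,255:335]
ys,xs=np.nonzero(m);pts=[]
for x in range(255,335):
    c=np.nonzero(m[:,x-255])[0]
    if len(c): pts.append((x,170+c.max(),170+c.min()))
print(pts)
E
python3 edge.py
```

```text
[(255, np.int64(225), np.int64(170)), (256, np.int64(228), np.int64(173)), (257, np.int64(228), np.int64(170)), (258, np.int64(224), np.int64(172)), (259, np.int64(224), np.int64(170)), (260, np.int64(224), np.int64(173)), (261, np.int64(224), np.int64(171)), (262, np.int64(225), np.int64(175)), (263, np.int64(209), np.int64(183)), (264, np.int64(217), np.int64(187)), (265, np.int64(209), np.int64(186)), (266, np.int64(223), np.int64(177)), (267, np.int64(223), np.int64(183)), (268, np.int64(224), np.int64(182)), (269, np.int64(224), np.int64(184)), (270, np.int64(224), np.int64(174)), (271, np.int64(224), np.int64(174)), (272, np.int64(225), np.int64(178)), (273, np.int64(225), np.int64(178)), (274, np.int64(225), np.int64(190)), (275, np.int64(226), np.int64(187)), (276, np.int64(226), np.int64(183)), (277, np.int64(226), np.int64(180)), (278, np.int64(226), np.int64(180)), (279, np.int64(226), np.int64(180)), (280, np.int64(227), np.int64(181)), (281, np.int64(227), np.int64(181)), (282, np.int64(227), np.int64(181)), (283, np.int64(227), np.int64(182)), (284, np.int64(228), np.in
[... 1160 characters left out ...]
16, np.int64(212), np.int64(170)), (317, np.int64(214), np.int64(170)), (318, np.int64(215), np.int64(170)), (319, np.int64(216), np.int64(170)), (320, np.int64(217), np.int64(170)), (321, np.int64(219), np.int64(170)), (322, np.int64(220), np.int64(170)), (323, np.int64(221), np.int64(170)), (324, np.int64(223), np.int64(170)), (325, np.int64(224), np.int64(170)), (326, np.int64(226), np.int64(170)), (327, np.int64(226), np.int64(170)), (328, np.int64(226), np.int64(170)), (329, np.int64(227), np.int64(170)), (330, np.int64(228), np.int64(172)), (331, np.int64(229), np.int64(170)), (332, np.int64(230), np.int64(170)), (333, np.int64(231), np.int64(170)), (334, np.int64(232), np.int64(170))]
```

The picture is square to the box to within about 1°. The steady −0.8 N vertical load is about half a light picture's weight, so the edge has in fact lifted. I'll carry on along the arc.

```bash
python3 -m inch '[[[0,0,0,-0.001,0.0003,0.0033,1],[0,0,0,0,0,0.0033,1]]]' | egrep 'eef|force'
python3 -m inch '[[[0,0,0,0.0001,0.0005,0.0043,1],[0,0,0,0.0001,0.0005,0.0043,1],[0,0,0,0.0002,0.0005,0.0043,1],[0,0,0,0.0002,0.0005,0.0043,1]]]' | egrep 'eef|force'
python3 - <<'E'
from h import *
state();cv2.imwrite("pics/s3.png",cv2.resize(snapshot("side")[130:260,190:400,::-1],None,fx=3.8,fy=3.8))
E
```

```text
eef_pos: [0.5487, 0.1648, 0.0201]
contact_force: [-6.6, -9.4, -0.1]
grip_force: 5.4
eef_pos: [0.5495, 0.1669, 0.0376]
contact_force: [-7.1, -9.7, 1.6]
grip_force: 5.4
7.175 [0.5495 0.1669 0.0376] [-7.145  -9.6669  1.59  ] [-2.0145  1.5489  0.0427] -0.00012417193387738256 5.422060154378414
[[ 0.2698  0.9629 -0.0059]
 [ 0.9629 -0.2698 -0.0056]
 [-0.007  -0.0042 -1.    ]]
[  8.0102  30.815  -36.7185  97.8895  21.1557  58.8177 -51.7566]
```

View pics/s3.png

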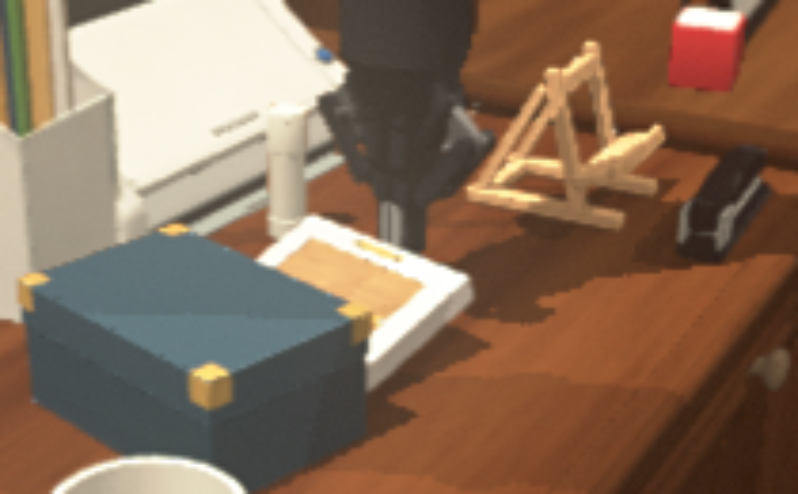

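The picture is lifting at about 20°, with the fingertip on its hanger edge at crop (400,250). I continue along the arc.

```bash
python3 -m inch '[[[0,0,0,0.0002,0.0017,0.0054,1],[0,0,0,0.0002,0.0017,0.0054,1],[0,0,0,0.0002,0.0018,0.0054,1]]]' | egrep 'eef|force'
python3 -m inch '[[[0,0,0,0.0005,0.0027,0.0049,1],[0,0,0,0.0007,0.0027,0.0048,1],[0,0,0,0.0007,0.0027,0.0048,1]]]' | egrep 'eef|force'
python3 -m inch '[[[0,0,0,0.001,0.0035,0.0042,1],[0,0,0,0.001,0.0035,0.0042,1],[0,0,0,0.001,0.0035,0.0041,1]]]' | egrep 'eef|force'
```

```text
eef_pos: [0.5506, 0.1717, 0.0542]
contact_force: [-6.8, -10.2, 3.7]
grip_force: 6.3
eef_pos: [0.5527, 0.1786, 0.0689]
contact_force: [-2.8, -7.7, 2.5]
grip_force: 2.8
eef_pos: [0.5572, 0.1911, 0.0826]
contact_force: [-4.1, -8.1, 8.0]
grip_force: 6.7
```

```bash
python3 -m inch '[[[0,0,0,0.0012,0.0043,0.0034,1],[0,0,0,0.0012,0.0043,0.0033,1],[0,0,0,0.0012,0.0043,0.0033,1]]]' | egrep 'eef|force'
python3 -m inch '[[[0,0,0,0.0014,0.0049,0.0024,1],[0,0,0,0.0014,0.0049,0.0024,1],[0,0,0,0.0013,0.0049,0.0024,1]]]' | egrep 'eef|force'
```

```text
eef_pos: [0.5613, 0.2038, 0.0934]
contact_force: [-6.8, -11.2, 14.6]
grip_force: 9.6
eef_pos: [0.5663, 0.2197, 0.1023]
contact_force: [-7.2, -10.3, 20.3]
grip_force: 12.0
```

```bash
python3 -m inch '[[[0,0,0,0.0015,0.0054,0.0025,1],[0,0,0,0.0015,0.0054,0.0022,1],[0,0,0,0.0015,0.0054,0.0016,1]]]' | egrep 'eef|force'
python3 -m inch '[[[0,0,0,0.0012,0.0042,0.0008,1],[0,0,0,0.0012,0.0042,0.0004,1]]]' | egrep 'eef|force'
```

```text
eef_pos: [0.5712, 0.2383, 0.1083]
contact_force: [-1.2, -3.0, 11.3]
grip_force: 5.6
eef_pos: [0.5737, 0.2473, 0.1096]
contact_force: [-0.9, -1.4, 11.6]
grip_force: 6.3
```

```bash
python3 -m inch '[[[0,0,0,0.001,0.0038,0,1],[0,0,0,0.001,0.0038,0,1],[0,0,0,0,0,0,1]]]' | egrep 'eef|force'
```

```text
eef_pos: [0.576, 0.2558, 0.1101]
contact_force: [1.0, -0.7, 13.4]
grip_force: 6.6
```

```bash
python3 -m inch '[[[0,0,0,0,0,0.01,1],[0,0,0,0,0,0.04,1],[0,0,0,0,0,0.06,1],[0,0,0,0,0,0,1]]]' | egrep 'eef|force'
python3 - <<'E'
from h import *
s=snapshot("side")[110:270,180:360,::-1];t=snapshot("top")[155:265,220:350,::-1]
s=cv2.resize(s,(450,400));t=cv2.resize(t,(350,296));o=np.zeros((400,800,3),np.uint8);o[:,:450]=s;o[:296,450:]=t
cv2.imwrite("pics/s4.png",o)
E
```

```text
eef_pos: [0.5756, 0.2562, 0.2229]
contact_force: [0.4, 0.2, -0.8]
grip_force: 0.0
```

View pics/s4.png

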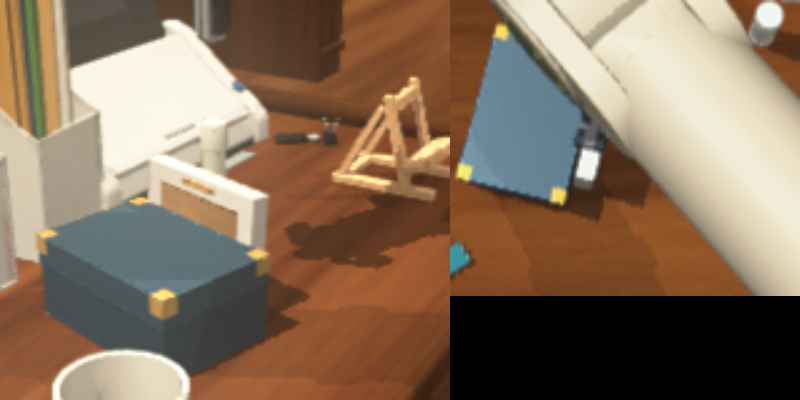

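The picture stands upright against the box: in the crop its top edge runs (152,157)–(267,193). Next I measure its lateral position.

Run:
```python
from h import *
np.set_printoptions(precision=4,suppress=True)
im=snapshot("side")[:,:,::-1].copy();hsv=cv2.cvtColor(im,cv2.COLOR_BGR2HSV)
m=cv2.inRange(hsv,(0,0,125),(180,75,255));z=np.zeros_like(m);z[165:215,236:292]=m[165:215,236:292]
c=max(cv2.findContours(z,0,2)[0],key=cv2.contourArea);h=cv2.approxPolyDP(cv2.convexHull(c),1.2,True)[:,0]
u=np.array([.267,.964,0]);v=np.array([.964,-.267,0])
for p in h:
    X=onz("side",p,.11);d=X-[.568,.2835,0];print(p,X,"u %.4f v %.4f"%(d@u,d@v))
```

```text
[285 209] [0.4676 0.3617 0.11  ] u 0.0486 v -0.1176
[275 207] [0.4872 0.3636 0.11  ] u 0.0556 v -0.0992
[238 191] [0.5867 0.3377 0.11  ] u 0.0573 v 0.0036
[236 186] [0.6048 0.319  0.11  ] u 0.0441 v 0.0260
[236 165] [0.6768 0.2181 0.11  ] u -0.0340 v 0.1223
[279 165] [0.5922 0.1688 0.11  ] u -0.1041 v 0.0540
[286 188] [0.513  0.2774 0.11  ] u -0.0206 v -0.0514
```

```bash
python3 -m inch '[[[0,0,10,0.0027,0.0136,0,0.4],[0,0,10,0,0,0,0.4],[0,0,10,0,0,0,0.4],[0,0,10,0,0,0,0.4],[0,0,10,0,0,0,0.4]]]' >/dev/null
python3 -m inch '[[[0,0,10,0,0,0,0.4],[0,0,10,0,0,0,0.4],[0,0,10,0,0,0,0.4],[0,0,10,0,0,0,0.4],[0,0,0,0,0,0,0.4]]]'; python3 -c "from h import *;state()"
```

```text
clock: 12.0
eef_pos: [0.576, 0.2673, 0.2152]
orientation: [[-0.963, 0.269, -0.003], [0.269, 0.963, -0.001], [0.003, -0.001, -1.0]]
contact_force: [0.2, -0.5, -0.1]
opening: 0.0515
grip_force: 0.0
12.0 [0.576  0.2673 0.2152] [ 0.1722 -0.4797 -0.1138] [ 0.0052  0.033  -0.0254] 0.05146868118689796 0.0
[[-0.9632  0.2687 -0.0029]
 [ 0.2687  0.9632 -0.0007]
 [ 0.0027 -0.0015 -1.    ]]
[  8.39    34.3464 -56.7538  76.1056  28.2199  84.2907  28.1145]
```

```bash
python3 -m inch '[[[0,0,0,0.0022,0.0025,-0.04,0.4],[0,0,0,0,0,-0.03,0.4],[0,0,0,0,0,-0.02,0.4],[0,0,0,0,0,0,0.4]]]'
```

```text
clock: 12.5
eef_pos: [0.578, 0.2695, 0.1252]
orientation: [[-0.963, 0.27, -0.003], [0.27, 0.963, -0.001], [0.002, -0.002, -1.0]]
contact_force: [-0.1, -0.0, 0.5]
opening: 0.0516
grip_force: 0.0
```

```bash
python3 -m inch '[[[0,0,0,0,0,-0.018,0.4],[0,0,0,0,0,-0.015,0.4],[0,0,0,0,0,-0.01,0.4],[0,0,0,0,0,0,0.4]]]'|egrep 'eef|force'
python3 -m inch '[[[0,0,0,0,0,0,1],[0,0,0,0,0,0,1],[0,0,0,0,0,0,1],[0,0,0,0,0,0,1]]]'
```

```text
eef_pos: [0.5784, 0.2699, 0.083]
contact_force: [0.4, -1.2, 0.9]
grip_force: 0.0
clock: 13.5
eef_pos: [0.5791, 0.2708, 0.0848]
orientation: [[-0.963, 0.268, 0.001], [0.268, 0.963, 0.001], [-0.001, 0.001, -1.0]]
contact_force: [0.7, 1.7, 3.9]
opening: 0.0168
grip_force: 60.2
```

```bash
python3 -m inch '[[[0,0,0,0,0,0.015,1],[0,0,0,0,0,0.045,1],[0,0,0,0,0,0.05,1],[0,0,0,0,0,0.05,1],[0,0,0,0,0,0,1]]]'
python3 -m inch '[[[0,0,-8,-0.0055,-0.0373,0,1],[0,0,-8,-0.0055,-0.0373,0,1],[0,0,-8,-0.0055,-0.0373,0,1],[0,0,-8,-0.0055,-0.0373,0,1],[0,0,-8,-0.0055,-0.0373,0,1]]]'|egrep 'eef|force'
python3 -m inch '[[[0,0,-8,-0.0055,-0.0373,0,1],[0,0,-8,-0.0055,-0.0373,0,1],[0,0,-8,-0.0055,-0.0373,0,1],[0,0,-9,-0.0055,-0.0373,0,1],[0,0,0,0,0,0,1]]]'; python3 -c "from h import *;state()"
```

```text
clock: 14.12
eef_pos: [0.5797, 0.2717, 0.2494]
orientation: [[-0.963, 0.268, 0.006], [0.268, 0.963, 0.003], [-0.005, 0.005, -1.0]]
contact_force: [-0.1, 0.1, -2.8]
opening: 0.017
grip_force: 59.7
eef_pos: [0.5503, 0.082, 0.2432]
contact_force: [1.4, 0.7, -1.2]
grip_force: 59.6
clock: 15.38
eef_pos: [0.528, -0.0699, 0.2429]
orientation: [[-0.017, 1.0, -0.003], [1.0, 0.017, -0.001], [-0.001, -0.003, -1.0]]
contact_force: [0.8, 1.2, -1.5]
opening: 0.0168
grip_force: 59.6
15.375 [ 0.528  -0.0699  0.2429] [ 0.7661  1.1538 -1.502 ] [ 0.0392  0.0156 -0.0187] 0.016829587278584787 59.55293118953705
[[-0.0171  0.9999 -0.0026]
 [ 0.9999  0.0171 -0.0015]
 [-0.0014 -0.0026 -1.    ]]
[ 40.3674  14.7619 -43.5434  90.3254  10.3747  79.1921  -3.2318]
```

```bash
python3 -m inch '[[[0,7.5,0.2,0.0025,0.0025,-0.03,1],[0,7.5,0.2,0.0025,0.0025,-0.03,1],[0,0,0,0,0,-0.013,1],[0,0,0,0,0,0,1]]]'
python3 - <<'E'
from h import *
np.set_printoptions(precision=4,suppress=True)
state();s=sensors.observe();R=s['orientation'];p=s['eef_pos']
# picture corners predicted: foot = p+.0848 z ; width along tool x ; thickness along y
top=snapshot("top");side=snapshot("side")
cv2.imwrite("pics/t5.png",top[:,:,::-1]);cv2.imwrite("pics/s5.png",side[:,:,::-1])
for a in(-.0252,.0848):
  for b in(-.065,.065):
    for c in(-.009,.009):
      X=p+R@[b,c,a];print(np.array([a,b,c]),X,"top",proj("top",X),"side",proj("side",X))
g=cv2.cvtColor(side,cv2.COLOR_RGB2HSV)
m=cv2.inRange(g,(0,0,150),(180,60,255));z=np.zeros_like(m);z[90:190,300:385]=m[90:190,300:385]
for c in cv2.findContours(z,0,2)[0]:
  if cv2.contourArea(c)>40: print("side",cv2.contourArea(c),cv2.approxPolyDP(cv2.convexHull(c),1.5,True)[:,0].tolist())
g=cv2.cvtColor(top,cv2.COLOR_RGB2HSV);m=cv2.inRange(g,(0,0,150),(180,60,255));z=np.zeros_like(m);z[170:250,360:435]=m[170:250,360:435]
for c in cv2.findContours(z,0,2)[0]:
  if cv2.contourArea(c)>20: print("top",cv2.contourArea(c),cv2.approxPolyDP(cv2.convexHull(c),1.5,True)[:,0].tolist())
E
```

```text
clock: 15.88
eef_pos: [0.5337, -0.0596, 0.1701]
orientation: [[-0.033, 0.965, -0.26], [0.999, 0.035, -0.0], [0.009, -0.259, -0.966]]
contact_force: [-0.8, -0.4, -1.0]
opening: 0.0171
grip_force: 59.7
15.875 [ 0.5337 -0.0596  0.1701] [-0.7668 -0.3667 -1.0013] [ 0.0311 -0.3622  0.0277] 0.017091167522435523 59.74828362464905
[[-0.0334  0.9651 -0.2596]
 [ 0.9994  0.0346 -0.0001]
 [ 0.0089 -0.2594 -0.9657]]
[ 31.1846  30.7141 -41.3775  82.2579  17.5055  89.4496  -9.191 ]
[-0.0252 -0.065  -0.009 ] [ 0.5337 -0.1248  0.1962] top [437.3494 204.8883] side [352.8806 106.3015]
[-0.0252 -0.065   0.009 ] [ 0.5511 -0.1242  0.1916] top [435.9876 198.0586] side [346.632  107.3341]
[-0.0252  0.065  -0.009 ] [0.5294 0.0051 0.1974] top [383.1783 207.9772] side [335.2177 115.7579]
[-0.0252  0.065   0.009 ] [0.5468 0.0057 0.1927] top [382.1577 201.1374] side [328.4738 116.8245]
[ 0.0848 -0.065  -0.009 ] [ 0.5052 -0.1248  0.09  ] top [425.5526 221.4696] side [359.802  146.0129]
[ 0.0848 -0.065   0.009 ] [ 0.5226 -0.1242  0.0853] top [424.367 215.102] side [353.6693 146.7146]
[ 0.0848  0.065  -0.009 ] [0.5008 0.0051 0.0912] top [375.8496 224.2863] side [343.3471 159.2006]
[0.0848 0.065  0.009 ] [0.5182 0.0057 0.0865] top [374.9521 217.9099] side [336.7366 159.8663]
side 817.5 [[352, 107], [358, 145], [342, 158], [337, 158], [329, 116], [334, 109]]
side 70.5 [[384, 90], [384, 108], [381, 109], [379, 90]]
top 370.0 [[421, 219], [377, 223], [375, 218], [383, 201], [406, 200]]
top 44.0 [[434, 198], [434, 205], [425, 205], [427, 200]]
top 48.5 [[434, 186], [421, 184], [412, 176], [410, 170]]
```

```bash
python3 -m inch '[[[0,0,0,0.0035,-0.0054,0,1],[0,0,0,-0.0039,0,-0.0145,1],[0,0,0,-0.0039,0,-0.0145,1],[0,0,0,-0.0026,0,-0.0097,1],[0,0,0,0,0,0,1]]]'
python3 -m inch '[[[0,0,0,-0.0005,0,-0.002,1],[0,0,0,-0.0005,0,-0.002,1],[0,0,0,0,0,0,1]]]'|egrep 'eef|force'
```

```text
clock: 16.6
eef_pos: [0.5264, -0.0659, 0.1312]
orientation: [[-0.032, 0.965, -0.261], [0.999, 0.033, -0.001], [0.008, -0.261, -0.965]]
contact_force: [1.1, 0.6, -1.4]
opening: 0.017
grip_force: 59.9
eef_pos: [0.5265, -0.0659, 0.1283]
contact_force: [0.8, -0.4, -2.0]
grip_force: 59.9
```

```bash
for i in 1 2 3; do python3 -m inch '[[[0,0,0,-0.0004,0,-0.0014,1],[0,0,0,-0.0004,0,-0.0014,1]]]'|egrep 'eef|force'; done
```

```text
eef_pos: [0.5256, -0.0659, 0.1255]
contact_force: [0.5, -0.7, -1.9]
grip_force: 59.9
eef_pos: [0.5248, -0.0659, 0.1226]
contact_force: [-0.5, -1.4, -1.6]
grip_force: 59.9
eef_pos: [0.5247, -0.0654, 0.1211]
contact_force: [0.1, 1.6, 13.2]
grip_force: 62.0
```

```bash
python3 -m inch '[[[0,0,0,0.0003,0,0.0012,1],[0,0,0,0.001,0,-0.0002,1],[0,0,0,0,0,0,1]]]'|egrep 'eef|force'; for i in 1 2; do python3 -m inch '[[[0,0,0,0.0008,0,-0.0002,1],[0,0,0,0,0,0,1]]]'|egrep 'eef|force'; done
```

```text
eef_pos: [0.5253, -0.0657, 0.1211]
contact_force: [-1.8, 0.9, 4.1]
grip_force: 60.7
eef_pos: [0.526, -0.0658, 0.1209]
contact_force: [-1.7, 0.2, 5.8]
grip_force: 60.8
eef_pos: [0.5268, -0.0659, 0.1207]
contact_force: [-2.1, 1.1, 5.7]
grip_force: 60.8
```

```bash
for i in 1 2 3; do python3 -m inch '[[[0,0,0,0.0007,0,-0.0001,1],[0,0,0,0,0,0,1]]]'|egrep 'eef|contact'; done
```

```text
eef_pos: [0.5275, -0.0659, 0.1205]
contact_force: [-1.3, 0.7, 4.8]
eef_pos: [0.5281, -0.0659, 0.1204]
contact_force: [-2.3, -0.1, 5.8]
eef_pos: [0.5283, -0.066, 0.1203]
contact_force: [-5.4, 0.3, 7.9]
```

```bash
cat > chk.py <<'E'
from h import *
s0=cv2.imread("pics/side0.png");s1=snapshot("side")[:,:,::-1].copy()
for (x0,y0,x1,y1) in((310,172,326,188),(338,180,358,192),(370,165,395,200)):
    r=cv2.matchTemplate(cv2.resize(s1[y0-4:y1+4,x0-4:x1+4],None,fx=4,fy=4,interpolation=2),cv2.resize(s0[y0:y1,x0:x1],None,fx=4,fy=4,interpolation=2),cv2.TM_CCOEFF_NORMED)
    _,v,_,l=cv2.minMaxLoc(r);print(round(v,3),(l[0]-16)/4,(l[1]-16)/4)
E
python3 chk.py
python3 -m inch '[[[0,0,0,0,0,0,0.7],[0,0,0,0,0,0,0.6],[0,0,0,0,0,0,0.55],[0,0,0,0,0,0,0.55]]]'
```

```text
0.997 0.0 0.0
0.929 0.0 -0.25
0.975 0.0 0.0
clock: 19.9
eef_pos: [0.5291, -0.0659, 0.1201]
orientation: [[-0.031, 0.965, -0.259], [0.999, 0.032, -0.001], [0.008, -0.259, -0.966]]
contact_force: [0.7, 0.9, 0.1]
opening: 0.0385
grip_force: 0.0
```

```bash
python3 -m inch '[[[0,0,0,0.0026,0,0.0097,0.55],[0,0,0,0.0052,0,0.0193,0.55],[0,0,0,0.0104,0,0.0386,0.55],[0,0,0,0,0,0.06,0.55],[0,0,0,0,0,0.0,0.55]]]'
python3 -m inch '[[[0,0,0,-0.02,-0.03,0.04,0.55],[0,0,0,-0.02,-0.05,0.03,0.55],[0,0,0,-0.02,-0.05,0,0.55],[0,0,0,-0.02,-0.04,0,0.55],[0,0,0,0,0,0,0.55]]]'|egrep 'eef|contact'
python3 - <<'E'
from h import *
exec(open("chk.py").read())
t=snapshot("top");cv2.imwrite("pics/t6.png",t[:,:,::-1])
s=cv2.resize(s1[110:210,290:410],(480,400),interpolation=2);t=cv2.resize(t[175:270,360:440,::-1],(320,380),interpolation=2);o=np.zeros((400,800,3),np.uint8);o[:,:480]=s;o[:380,480:]=t
cv2.imwrite("pics/fin.png",o)
E
```

```text
clock: 20.52
eef_pos: [0.5495, -0.065, 0.2534]
orientation: [[-0.032, 0.968, -0.25], [0.999, 0.033, -0.001], [0.007, -0.25, -0.968]]
contact_force: [1.3, 0.6, -0.5]
opening: 0.0383
grip_force: 0.0
eef_pos: [0.4653, -0.2402, 0.3177]
contact_force: [-0.0, 1.2, 0.1]
0.995 0.0 0.0
0.927 0.0 -0.25
0.997 0.0 0.0
```

View pics/fin.png

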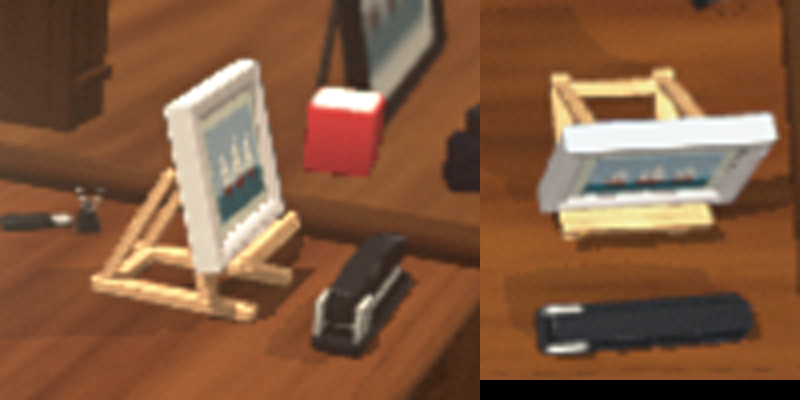

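The picture sits on the easel upright and facing forward: in the top crop its foot spans 541–732 and the shelf 561–715, so it is centred to about 1 mm. The easel and stapler have not moved.

```bash
python3 -c "from workcell import *;print(sign_off())"
```

```text
the job is handed in; nothing more can be done
None
```

The picture was tipped up against the box until it stood by itself, then set on the easel upright, facing forward and centred to about 1 mm; the easel and stapler did not move in the camera check, I did not re-check the mug, glue stick and eraser, and the job is handed in at about 21 s.

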